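# Tap the brass knob to the middle of the stake

## Robot

A 6-joint arm with a two-finger parallel gripper is mounted at the origin on the work surface. World frame = base frame: x ahead of the robot, y to its left, z up, the work surface at z = 0. Lengths are in m, angles in rad, forces in N, time in s.
With the tool pointing down it reaches from about 0.275 to 0.825 m from the base axis. Payload 4.9 kg.
Tool frame: the origin (TCP) lies midway between the tips of the shut fingers; the grasp point (between the pads) lies 19 mm behind it (grip_point_offset is the distance from the TCP to the grasp point, in m); z points along the fingers, x is the direction in which the jaws open and shut, and the axes are right-handed (so a half turn about z gives the same grasp; the last joint's range is limited). The gripper opens to 85 mm and grips with 20 to 120 N. Pads are 22 mm wide; open, the fingers measure 114 mm over their backs; the gripper's body (76 mm by 85 mm) begins 54 mm behind the grasp point. The pads swing forward as they close: fully open they stand 13 mm farther back than shut.
Start: joints at [-1.266, 0.326, -0.193, 1.052, 0, 1.437], TCP at [0.234, -0.498, 0.231] pointing down, gripper open.
Joint ranges: [-2.65, 2.65], [-0.97, 1.79], [-1.3, 1.35], [-1.93, 2.1], [-1.47, 1.37], [-3.14, 3.14]. Speed limits (rad/s): [2.57, 2.57, 3.14, 3.14, 3.14, 3.14].

## Interface

Orientations are given as a rotation vector (axis times angle).
In Python, from cell import * gives the robot as it stands. Calls block until the motion is done:
- movep(position, orientation): joint-space move of the TCP to a pose.
- move_l(position, velocity=0.15, rot=None, until_force=None): straight line of the TCP; rot=None keeps the orientation; velocity is the mean speed in m/s. With until_force (N) it stops when the force on the tool has changed by that much, and returns True; else False.
- set_joints(angles): joint-space move.
- let_go() and grab(newtons=None): open the fingers fully, or close them until they stop; newtons is the grip in N (None keeps the last).
- sleep(seconds).
- ik(position, orientation): joint angles nearest the present ones, or None.
- get_state(): the state.
- grab_frame(name): name is "scene" or "side" or "wrist"; returns a dict with "img" (384x512x3 uint8, red, green, blue), "fx", "fy", "cx", "cy" (pixels), "cam_to_world" (4x4, takes a point from camera to world coordinates); the wrist camera has in their place "T_tool_cam" (4x4, takes a point from camera to tool coordinates, whose origin is the TCP and whose axes are the tool frame's). Camera axes: x right, y down, z forward; pixel columns grow to the right and rows downward; lengths in m; the calibration is good to about 2 mm. A picture is of the moment at which its call begins: read the wrist's pose just before it. There is no depth.
A pose or a line that the arm cannot do raises MotionError and nothing moves.
- sign_off(): hands the job in, once; it reports no verdict.
Trained networks look in the newest picture that a camera, given by its name, has taken for a name from the list of things; names that differ only in an ending like _2 or _b are one class to them, and where a whole thing is asked for, a point or a joint stands for the part that bears it (a point fixed in the world has none). Each returns a list of dicts, best first, with "score" (0 to 1); they miss things now and then, are a little off and sometimes report something else, mostly with a low value. They report only what shows in the picture. A call takes as long as a camera call. They do not tell look-alikes from the thing itself.
- spot_in(camera, name): "centre" ([column, row] in pixels, amid what is visible of it).
- silhouettes(camera, name): "mask" (384x512 bool, what is visible of it) and "centre" ([column, row] in pixels, amid what is visible of it).
- tip_of(camera, name): "centre" ([column, row] in pixels: a listed point, or the origin of a listed thing).
The state is a dict: "clock": time; "q": joint angles; "joint_velocities": joint speeds; "tau": joint torques, N m; "position": TCP position; "eef_rot": TCP orientation; "contact_force": force on the tool from outside, world axes, zero at the start; "wrist_torque": the same for the moment, N m; "finger_gap": opening from 0.0 (shut) to 1.0 (fully open).
Only numpy, scipy, OpenCV 4.12 (cv2) and the standard library are available. Lean on these libraries where they do the work, as an engineer would, in place of code of your own. Each camera call takes 0.05 s, during which the arm holds its last target.

## Task

The top-heavy brass knob stands off to one side on the small round iron stake block. With light taps or pushes of the fingertips low on its foot, nudge it to the middle of the block's top so that an even iron ledge shows all round, and leave it standing there by itself. Be gentle: do not take it between the fingers, lift it or topple it, and leave the file, latch bar and spring where they lie.

Things in the scene. Friction and masses are not known exactly. Their poses are not given: they have to be found in the camera images.
- knob: Turned brass knob, loose, 62 mm tall, 0.15 to 0.3 kg, upright on the stake block, round about its z. Origin: centre of its underside. Foot: disc 36 mm in diameter, 14 mm high; then a 14 mm thick neck and a rounded head 30 mm across (widest 43 to 50 mm up). Pushed at the foot (1 to 4 N) it slides and stops with the push; at the head it tips over. Starts 13 to 18 mm off centre, any direction.
- stake_top (a point): Centre of the flat round top face (64 mm in diameter) of the dark iron stake block, 45 mm above the bench. The block is fixed to the bench; its sides go straight down from the top for 31 mm to a wider foot ring, 92 mm in diameter and 14 mm high. When the knob is centred a 14 mm ledge shows all round its foot.
- file: Bystander: rat-tail file lying on the bench, loose; round steel blade 8 mm thick along +x of its frame (150 mm), light octagonal wooden handle 24 mm thick and 100 mm long towards -x. Origin on the bench under the ferrule between them.
- latch_bar: Bystander: wrought iron latch bar lying flat on the bench, loose, 180 x 22 x 6 mm, long along its x, with a 12 mm thick stud 22 mm high near its +x end and a short cross-piece at the -x end. Origin: centre of its underside.
- spring: Bystander: round flat-coiled brass lock spring, loose, 48 mm in diameter, 6 mm thick, lying flat. Origin: centre of its underside.
- vise: Bystander: cast iron bench vise, fixed, with an opened wooden lock case clamped upright in its jaws; about 150 mm (x) by 200 mm (y), top of the case 210 mm above the bench. Origin: centre of its base on the bench; the sliding T-handle is on its -y side.
Not all that is in view belongs to the job. Several things have the shape of the knob; the one meant has the colours described above. What is shaped like the part that bears stake_top but green is not meant.

How it is judged:
At the end, for the whole second after the job is handed in: The knob stands upright (within 0.05 rad) and still on the stake block, its centre within 5 mm of the middle of the block's top; file, latch bar and spring are within 10 mm of where they lay (horizontal distance between knob and stake_top below 0.005 m and z of knob in the frame of stake_top between -0.002 and 0.002 m and angle between knob's own z axis and vertical below 0.05 rad and linear speed of knob below 0.01 m/s and distance of each of file, latch_bar, spring from where it was at the start of the episode below 0.01 m); the robot touches nothing.
It fails at once if the knob is tipped by more than 0.35 rad or knocked off the block (angle between knob's own z axis and vertical above 0.35 rad or z of knob in the frame of stake_top below -0.01 m).
It fails at once if the knob is lifted more than 10 mm off the block (z of knob in the frame of stake_top above 0.01 m).
It fails at once if the knob is pushed hard (more than 15 N from the fingers) (contact force between knob and the fingers above 15 N).
It fails at once if the knob is taken between the fingers (touched while it stands between the finger pads) (contact force between knob and the fingers above 0.3 N and horizontal distance between the grasp point and knob below 0.014 m and z of the grasp point in the frame of stake_top below 0.07 m).
It fails at once if the file, latch bar or spring is pushed or lifted more than 10 mm (distance of any of file, latch_bar, spring from where it was at the start of the episode above 0.01 m).
It also fails if it takes over 58 s, if anything falls off the work surface, if the arm or the gripper's body presses on something with over 40 N, if the wrist force passes 120 N, or if a joint passes its speed limit or range.

## Working session

There is one attempt and no reset: what is moved stays moved. The work goes in short steps, each a Python script; the robot and the scene stay as the last script left them, time stands still between calls to the robot, and variables do not carry over. Pictures are saved under pics/ and viewed, and the job is handed in when it is done.

```bash
mkdir -p pics; ls
python3 - <<'E'
from cell import *
import cv2
s=get_state();print(s['clock'],s['position'],s['eef_rot'],s['contact_force'])
for n in("scene","side","wrist"):
    f=grab_frame(n);cv2.imwrite(f"pics/a_{n}.png",f["img"][:,:,::-1])
    print(n,f['fx'],f.get('cam_to_world',f.get('T_tool_cam')))
    for t in("knob","stake_top"):
        for d in tip_of(n,t):print(n,t,d)
E
```

```text
pics
0.0 [ 0.23352038 -0.49731141  0.23049817] [-2.65074182e+00  1.68405035e+00  2.10357029e-03] [-1.08244288 -0.22425915  0.56064874]
scene 459.27372946731975 [[ 0.53507697  0.73016512 -0.42491357  1.09739167]
 [ 0.84473591 -0.46878456  0.25819039 -0.26638928]
 [-0.01067131 -0.49709148 -0.86763252  1.06474024]
 [ 0.          0.          0.          1.        ]]
scene knob {'centre': [235.4, 185.9], 'score': 0.68}
scene knob {'centre': [201.9, 217.6], 'score': 0.47}
scene stake_top {'centre': [236.4, 180.8], 'score': 0.94}
scene stake_top {'centre': [219.2, 240.5], 'score': 0.73}
side 379.92344425555603 [[-0.96609107 -0.12986085  0.22316856  0.37856011]
 [-0.25807489  0.51272177 -0.81884903  0.81738594]
 [-0.00808695 -0.84867694 -0.52884975  0.53805657]
 [ 0.          0.          0.          1.        ]]
side knob {'centre': [266.1, 187.6], 'score': 0.71}
side knob {'centre': [276.1, 187.7], 'score': 0.51}
side stake_top {'centre': [236.9, 162.2], 'score': 0.62}
side stake_top {'centre': [267.8, 185.9], 'score': 0.58}
wrist 315.51275564318854 [[ 9.99998857e-01  4.02332341e-04 -1.45751496e-03  3.71973671e-04]
 [-1.02006445e-05  9.65721836e-01  2.59579150e-01 -6.57589908e-02]
 [ 1.51199111e-03 -2.59578838e-01  9.65720736e-01 -1.43199246e-01]
 [ 0.00000000e+00  0.00000000e+00  0.00000000e+00  1.00000000e+00]]
```

View pics/a_scene.png

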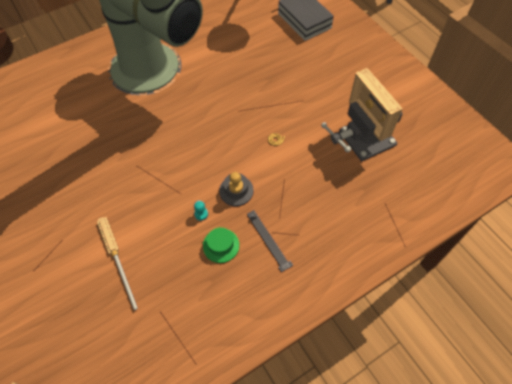

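View pics/a_side.png

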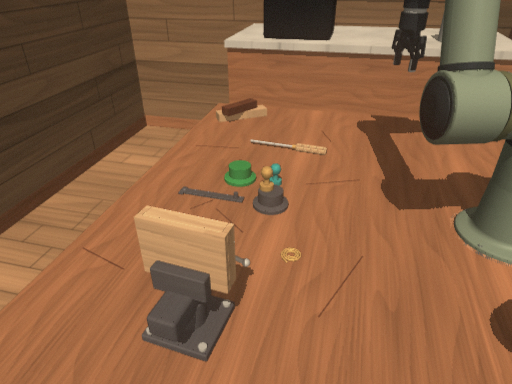

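View pics/a_wrist.png

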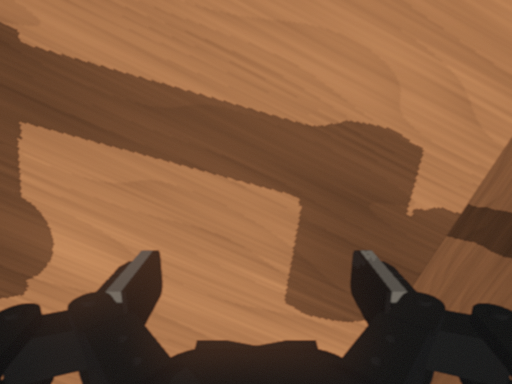

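```bash
cat > h.py <<'E'
from cell import *
import cv2, numpy as np
from scipy.spatial.transform import Rotation as R
def down(yaw): # tool x at yaw, z down
    return (R.from_euler('z',yaw)*R.from_euler('x',np.pi)).as_rotvec()
def cam(n):
    s=get_state(); f=grab_frame(n)
    if n=='wrist':
        T=np.eye(4);T[:3,:3]=R.from_rotvec(s['eef_rot']).as_matrix();T[:3,3]=s['position']
        f['T']=T@f['T_tool_cam']
    else: f['T']=np.array(f['cam_to_world'])
    return f
def ray(f,uv,z):
    d=f['T'][:3,:3]@np.array([(uv[0]-f['cx'])/f['fx'],(uv[1]-f['cy'])/f['fy'],1.])
    o=f['T'][:3,3]; return (o+d*(z-o[2])/d[2])
def proj(f,P):
    P=np.atleast_2d(P); c=(P-f['T'][:3,3])@f['T'][:3,:3]
    return np.c_[c[:,0]/c[:,2]*f['fx']+f['cx'],c[:,1]/c[:,2]*f['fy']+f['cy']]
E
python3 - <<'E'
from h import *
s=get_state(); print(R.from_rotvec(s['eef_rot']).as_matrix().round(2))
f=cam('scene')
print('stake',ray(f,(236.4,180.8),.045),'footring',ray(f,(236.5,190),.014),'knob head',ray(f,(235.5,177),.1))
print('teal',ray(f,(201.5,218),0),'green',ray(f,(219,241),.045),'latch',ray(f,(252,214),0),ray(f,(287,267),0))
f=cam('side')
print('stake',ray(f,(267.8,185.9),.045),'head',ray(f,(267,172),.1), 'teal head',ray(f,(276.5,168.5),.05))
E
```

```text
[[ 0.42 -0.91 -0.  ]
 [-0.91 -0.42  0.  ]
 [-0.   -0.   -1.  ]]
stake [0.54539801 0.0125159  0.045     ] footring [0.55304872 0.0065177  0.014     ] knob head [0.56460618 0.00127154 0.1       ]
teal [ 0.56840886 -0.10948584  0.        ] green [ 0.66776625 -0.11059848  0.045     ] latch [0.62915671 0.00677883 0.        ] [0.79789086 0.00157144 0.        ]
stake [ 0.55685129 -0.00846291  0.045     ] head [0.55362634 0.01869562 0.1       ] teal head [ 0.55275275 -0.09871118  0.05      ]
```

Run:
```python
from h import *
y=-np.pi/2
ty=R.from_rotvec(down(y)).as_matrix()[:,1]
S=np.array([.552,.004,0])
p=S+.05*ty; p[2]=.16
movep(p,down(y)); s=get_state();print(s['clock'],s['position'],s['q'])
f=cam('wrist');cv2.imwrite('pics/b.png',f['img'][:,:,::-1])
for t in("knob","stake_top"):
    for d in tip_of('wrist',t):print(t,d,ray(f,d['centre'],.045))
```

```text
2.6083 [0.50225837 0.00332292 0.16012875] [-1.40309730e-01  3.01220429e-01 -4.24181570e-01  8.44983161e-01
 -2.27270582e-04  3.00221079e+00]
knob {'centre': [256.4, 127.5], 'score': 0.75} [0.56052081 0.00300497 0.045     ]
knob {'centre': [371.5, 129.9], 'score': 0.73} [ 0.55857627 -0.08885135  0.045     ]
stake_top {'centre': [247.5, 144.2], 'score': 0.61} [0.54739722 0.01020198 0.045     ]
```

View pics/b.png

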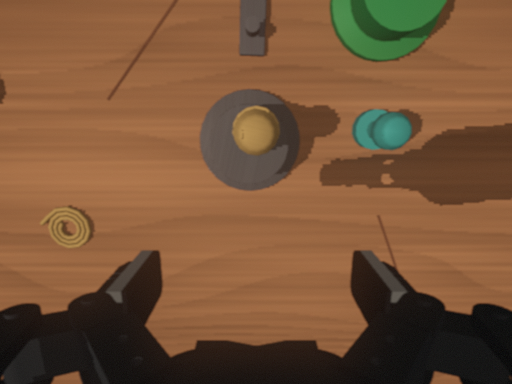

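```bash
cat >> h.py <<'E'
def circ(S,r,z):
    a=np.linspace(0,2*np.pi,60);return np.c_[S[0]+r*np.cos(a),S[1]+r*np.sin(a),np.full(60,z)]
def overlay(f,S,K,name,k=5,w=75):
    c=proj(f,[S[0],S[1],.045])[0]; u0,v0=int(c[0]-w),max(0,int(c[1]-w))
    im=f['img'][v0:v0+2*w,max(u0,0):max(u0,0)+2*w,::-1]; u0=max(u0,0)
    im=cv2.convertScaleAbs(im,alpha=1.8,beta=20)
    im=cv2.resize(im,None,fx=k*.75,fy=k*.75,interpolation=cv2.INTER_CUBIC);k*=.75
    for P,col in((circ(S,.046,.014),(255,0,0)),(circ(S,.032,.045),(0,0,255)),(circ(K,.018,.045),(0,255,0)),(circ(K,.018,.059),(0,255,0)),(circ(K,.015,.0915),(255,255,0))):
        q=((proj(f,P)-[u0,v0]+.5)*k).astype(int)
        cv2.polylines(im,[q],True,col,1)
    cv2.imwrite(name,im)
E
python3 - <<'E'
from h import *
f=cam('wrist')
im=f['img'].astype(float); hsv=cv2.cvtColor(f['img'],cv2.COLOR_RGB2HSV)
for p in [(225,140),(205,140),(257,130),(248,112),(160,140),(320,120),(330,150)]: print(p,f['img'][p[1],p[0]],hsv[p[1],p[0]])
E
```

```text
(225, 140) [97 86 78] [13 50 97]
(205, 140) [105  92  85] [ 11  49 105]
(257, 130) [172 135  78] [ 18 139 172]
(248, 112) [135 102  58] [ 17 145 135]
(160, 140) [147  98  63] [ 13 146 147]
(320, 120) [98 63 40] [ 12 151  98]
(330, 150) [156 106  68] [ 13 144 156]
```

```bash
cat >> h.py <<'E'
from scipy.optimize import minimize, least_squares
def masks(f,S):
    hsv=cv2.cvtColor(f['img'],cv2.COLOR_RGB2HSV).astype(int)
    c=proj(f,[S[0],S[1],.014])[0]
    r=np.linalg.norm(proj(f,[S[0]+.058,S[1],.014])[0]-c)
    vv,uu=np.mgrid[:384,:512]; near=np.hypot(uu-c[0],vv-c[1])<r
    iron=near&(hsv[...,1]<95)
    S0=iron.astype(np.uint8); n,l,st,_=cv2.connectedComponentsWithStats(S0)
    iron=l==1+np.argmax(st[1:,4])
    hull=cv2.convexHull(np.argwhere(iron)[:,::-1].astype(np.int32))
    inside=np.zeros((384,512),np.uint8);cv2.fillConvexPoly(inside,hull,1)
    brass=(inside>0)&(hsv[...,1]>=95)
    br=brass.astype(np.uint8); n,l,st,_=cv2.connectedComponentsWithStats(br)
    return iron,hull[:,0,:],l==1+np.argmax(st[1:,4])
def draw(f,Ps):
    m=np.zeros((384*4,512*4),np.uint8)
    for P in Ps:
        q=cv2.convexHull((proj(f,P)*4+1.5).astype(np.float32)); cv2.fillConvexPoly(m,np.round(q).astype(np.int32),255)
    return cv2.resize(m,(512,384),interpolation=cv2.INTER_AREA)/255.
def knobsil(f,K):
    return draw(f,[np.r_[circ(K,.018,.045),circ(K,.018,.059)],np.r_[circ(K,.007,.055),circ(K,.007,.09)],
       np.r_[circ(K,.015,.088),circ(K,.015,.095),circ(K,.013,.101),circ(K,.012,.083),circ(K,.008,.1055)]])
def stakesil(f,S):
    return draw(f,[np.r_[circ(S,.046,0),circ(S,.046,.014)],np.r_[circ(S,.032,.014),circ(S,.032,.045)]])
def locate(f,S):
    iron,hull,br=masks(f,S)
    m=iron|br
    go=lambda fn,m,x0:minimize(lambda x:np.abs(fn(f,x)-m).sum(),x0,method='Nelder-Mead',options=dict(initial_simplex=np.array([x0,x0+[.006,0],x0+[0,.006]]),xatol=1e-4))
    K=go(knobsil,br,np.array(S[:2])); 
    a=go(lambda f,x:np.maximum(stakesil(f,x),knobsil(f,K.x)),m,np.array(S[:2]))
    return a.x,K.x,a.fun,K.fun,m.sum(),br.sum()
E
python3 - <<'E'
from h import *
f=cam('wrist')
S,K,*r=locate(f,[.552,.004]);print(S,K,K-S,np.linalg.norm(K-S),r)
overlay(f,S,K,'pics/c.png')
for n in('scene','side'):
    g=cam(n); overlay(g,S,K,f'pics/c_{n}.png',k=12,w=30)
E
```

```text
[0.54628086 0.00919207] [0.55942038 0.00346179] [ 0.01313952 -0.00573028] 0.014334677019954004 [np.float64(520.007843137255), np.float64(45.25098039215686), np.int64(7789), np.int64(1907)]
```

View pics/c.png

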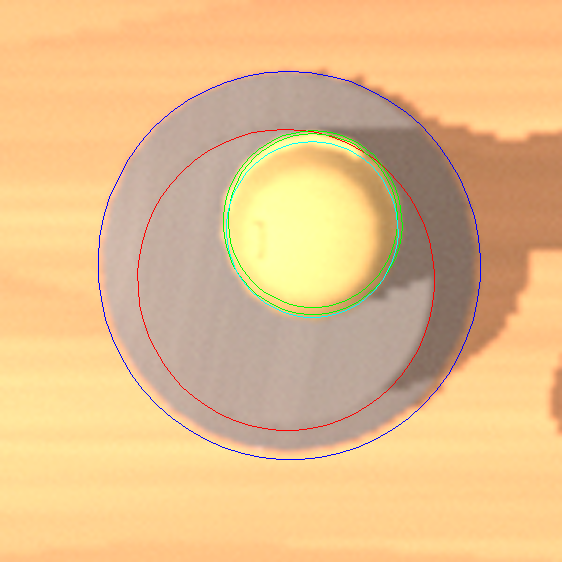

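View pics/c_side.png

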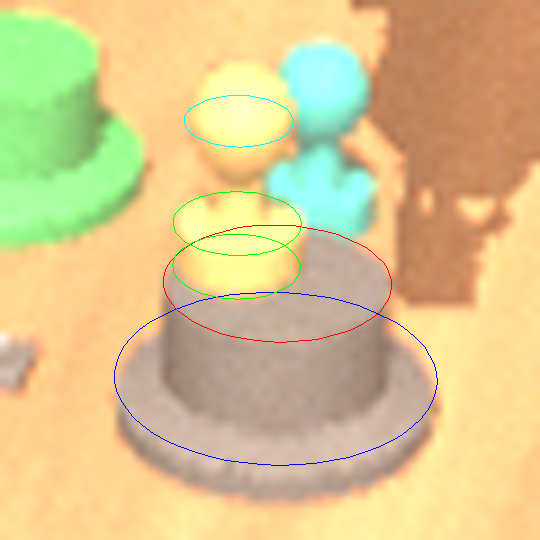

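View pics/c_scene.png

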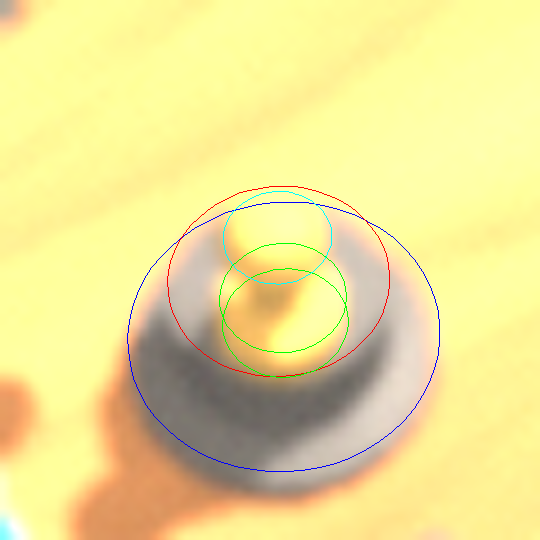

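Run:
```python
from h import *
f=cam('wrist')
iron,hull,br=masks(f,[.552,.004])
m=iron|br
im=f['img'][:,:,::-1].copy(); im[m]=im[m]//2; im[br]=(0,255,0)
cs,_=cv2.findContours(stakesil(f,np.array([0.54628086,0.00919207])).round().astype(np.uint8),0,1)
cv2.drawContours(im,cs,-1,(0,0,255),1)
cv2.imwrite('pics/d.png',cv2.resize(im[75:205,180:320],None,fx=4,fy=4,interpolation=0))
```

```text
(no output)
```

View pics/d.png

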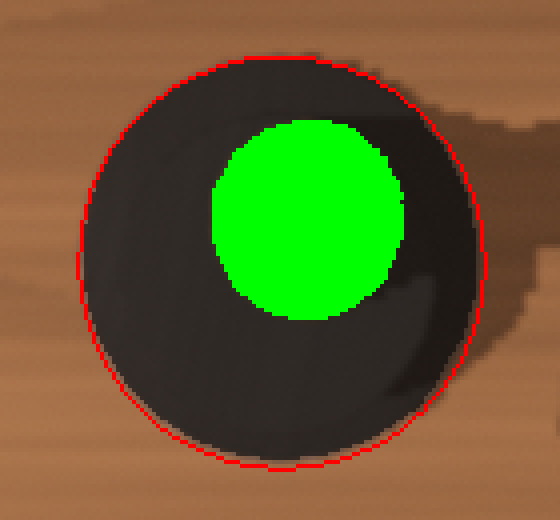

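```bash
cat >> h.py <<'E'
def locate3(f,S):
    iron,hull,br=masks(f,S); m=iron|br
    def sh(dz):
        g=dict(f);g['T']=f['T'].copy();g['T'][2,3]+=dz;return g
    K=np.array(S[:2]);x=np.r_[S[:2],0.]
    for it in range(2):
        K=minimize(lambda p:np.abs(knobsil(sh(x[2]),p)-br).sum(),K,method='Nelder-Mead',options=dict(initial_simplex=np.array([K,K+[.006,0],K+[0,.006]]),xatol=5e-5)).x
        fn=lambda p:np.abs(np.maximum(stakesil(sh(p[2]),p),knobsil(sh(p[2]),K))-m).sum()
        r=minimize(fn,x,method='Nelder-Mead',options=dict(initial_simplex=x+np.vstack([np.zeros(3),np.eye(3)*.006]),xatol=5e-5)); x=r.x
    return x[:2],K,x[2],r.fun
def pose(d,t=np.radians(15)):
    d=np.r_[d,0]/np.linalg.norm(d);Z=np.array([0,0,1.])
    z=-np.sin(t)*d-np.cos(t)*Z; y=d*np.cos(t)-Z*np.sin(t); x=np.cross(y,z)
    return R.from_matrix(np.c_[x,y,z]).as_rotvec()
E
python3 - <<'E'
from h import *
f=cam('wrist')
S,K,*r=locate3(f,[.546,.009]);print(S,K,K-S,np.linalg.norm(K-S),r)
d=(K-S)/np.linalg.norm(K-S)
np.save('S.npy',np.r_[S,d])
rot=pose(d)
grab(20)
p=np.r_[S+d*.085,.16]
print(ik(p,rot)); print(ik(np.r_[S+d*.03,.049],rot))
movep(p,rot)
s=get_state();print(s['clock'],s['position'],p,s['finger_gap'],s['contact_force'])
f=cam('wrist');cv2.imwrite('pics/e.png',f['img'][:,:,::-1])
E
```

```text
[0.54660949 0.00980378] [0.55873119 0.00366463] [ 0.01212169 -0.00613915] 0.013587666237863727 [np.float64(0.010207407961194178), np.float64(93.15294117647059)]
[-0.19832184  0.71351261  0.22841365  1.33838548  0.06921025  0.26168585]
[-0.17534372  0.72066648 -0.0655537   1.03565754  0.07493732  0.28399678]
6.1583 [ 0.62238218 -0.02853518  0.16004   ] [ 0.62243885 -0.02860076  0.16      ] 0.0009916557145232467 [ 0.64788238 -0.72663253  0.81539455]
```

View pics/e.png

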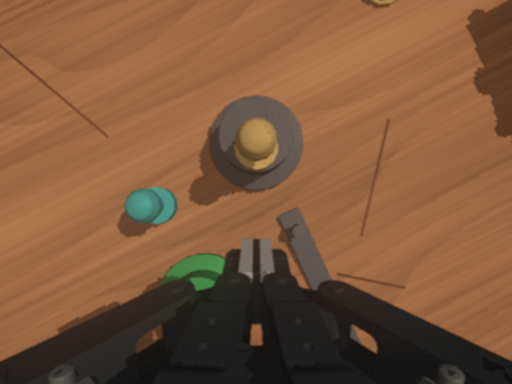

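Run:
```python
from h import *
f=cam('wrist')
S,K,*r=locate3(f,[.546,.009]);print(S,K,K-S,np.linalg.norm(K-S),r)
overlay(f,S,K,'pics/f.png')
```

```text
[0.54575286 0.01029436] [0.55704712 0.0046827 ] [ 0.01129426 -0.00561166] 0.012611544070230178 [np.float64(0.011126419836329813), np.float64(83.89803921568627)]
```

View pics/f.png

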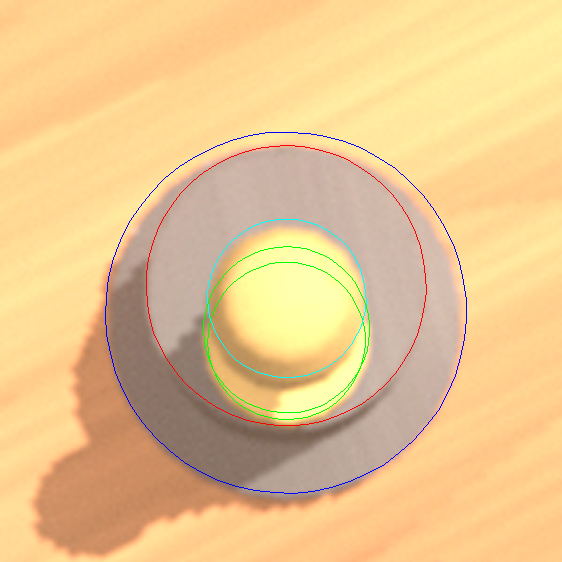

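Run:
```python
from h import *
f=cam('wrist')
im=f['img'][85:200,200:315]
g=cv2.createCLAHE(4,(3,3)).apply(im[:,:,2].copy())
cv2.imwrite('pics/g.png',cv2.resize(g,None,fx=5,fy=5,interpolation=cv2.INTER_CUBIC))
for n in('scene','side'):
    g=cam(n)
    S,K,*r=locate3(g,[.546,.009]);print(n,S,K,K-S,np.linalg.norm(K-S),r)
```

```text
scene [ 0.58771531 -0.01238528] [-0.10790625  0.57578906] [-0.69562156  0.58817434] 0.9109546659228638 [np.float64(-0.09210835931950671), np.float64(84.89019607843136)]
side [ 0.56620632 -0.08932135] [ 0.56084141 -0.01434595] [-0.00536491  0.07497539] 0.07516709304980611 [np.float64(0.06608844475852924), np.float64(89.47450980392156)]
```

View pics/g.png

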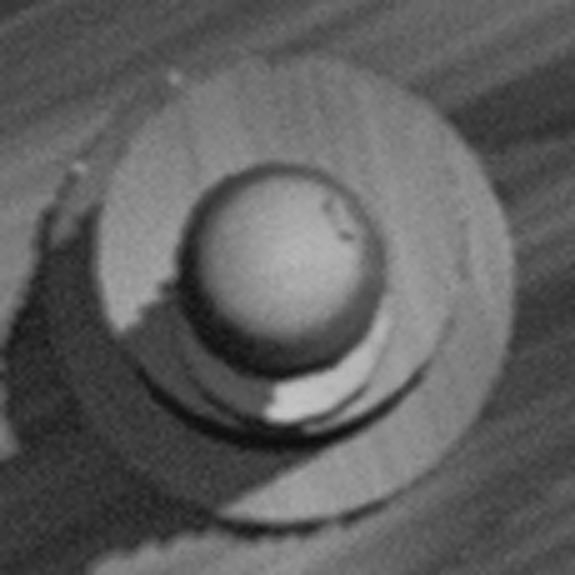

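```bash
cat >> h.py <<'E'
def crop(f,name,c,w=60,k=5):
    u,v=int(max(c[0]-w,0)),int(max(c[1]-w,0))
    im=f['img'][v:v+2*w,u:u+2*w,::-1]
    g=cv2.cvtColor(im,cv2.COLOR_BGR2LAB);g[:,:,0]=cv2.createCLAHE(4,(3,3)).apply(g[:,:,0].copy())
    cv2.imwrite(name,cv2.resize(cv2.cvtColor(g,cv2.COLOR_LAB2BGR),None,fx=k,fy=k,interpolation=cv2.INTER_CUBIC)); print('crop0',u,v)
E
python3 - <<'E'
from h import *
a=np.load('S.npy');S,d=np.array([.546,.0098]),a[2:]
move_l(np.r_[S+d*.065,.12],.15)
move_l(np.r_[S+d*.062,.049],.1)
s=get_state();print(s['position'],s['contact_force'])
print(move_l(np.r_[S+d*.034,.049],.015,until_force=8))
s=get_state();print(s['clock'],s['position'],s['contact_force'])
f=cam('wrist');cv2.imwrite('pics/h.png',f['img'][:,:,::-1])
E
```

```text
[ 0.60184281 -0.01830761  0.04956383] [0.22033649 0.43130481 0.70135616]
False
9.7333 [ 0.57640053 -0.00558047  0.04900092] [ 0.77176249 -0.55120062 -0.03673257]
```

View pics/h.png

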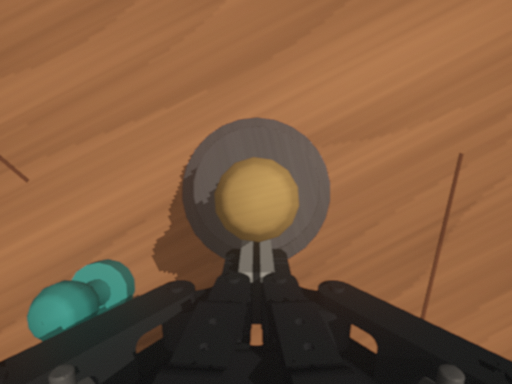

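Run:
```python
from h import *
a=np.load('S.npy');S,d=np.array([.546,.0098]),a[2:]
move_l(np.r_[S+d*.055,.049],.05)
move_l(np.r_[S+d*.085,.16],.15)
f=cam('wrist');print(get_state()['clock'])
crop(f,'pics/i.png',proj(f,np.r_[S,.045])[0])
S2,K,*r=locate3(f,[.546,.009]);print(S2,K,K-S2,np.linalg.norm(K-S2),r)
for n in('scene','side'):
    g=cam(n);crop(g,f'pics/i_{n}.png',proj(g,np.r_[S,.045])[0],w=30,k=9)
    S,d=np.array([.546,.0098]),a[2:]
```

```text
11.3167
crop0 195 74
[0.54590079 0.01017191] [0.54962587 0.00851091] [ 0.00372508 -0.001661  ] 0.004078623033145233 [np.float64(0.010781260925967148), np.float64(114.09803921568627)]
crop0 205 151
crop0 240 159
```

View pics/i.png

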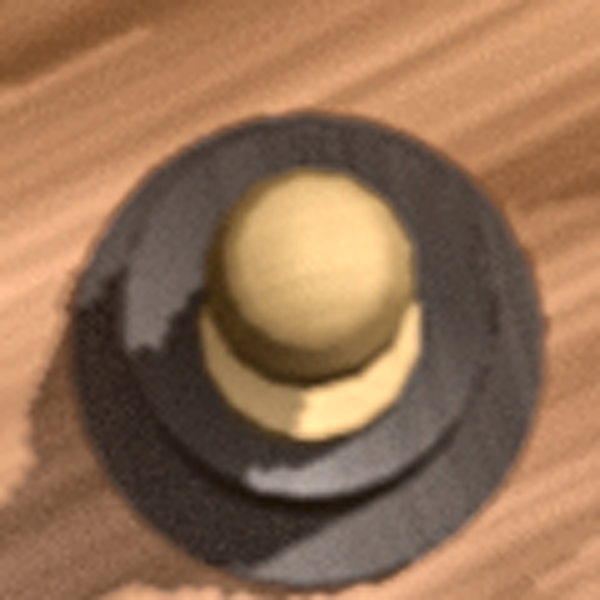

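View pics/i_side.png

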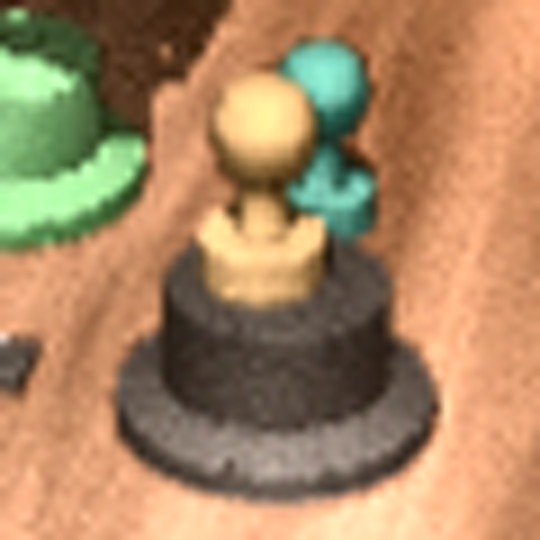

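View pics/i_scene.png

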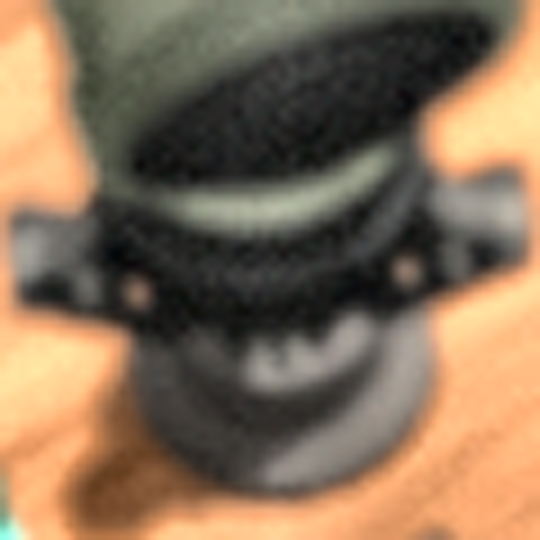

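Run:
```python
from h import *
a=np.load('S.npy');S,d=np.array([.546,.0098]),a[2:]
move_l(np.r_[S+d*.065,.08],.15)
move_l(np.r_[S+d*.05,.049],.08)
print(move_l(np.r_[S+d*.0304,.049],.012,until_force=8))
s=get_state();print(s['clock'],s['position'],s['contact_force'])
move_l(np.r_[S+d*.055,.049],.05)
move_l(np.r_[S+d*.085,.16],.15)
f=cam('wrist');print(get_state()['clock'])
crop(f,'pics/j.png',proj(f,np.r_[S,.045])[0])
S2,K,*r=locate3(f,[.546,.009]);print(S2,K,K-S2,np.linalg.norm(K-S2),r)
g=cam('side');crop(g,'pics/j_side.png',proj(g,np.r_[S,.045])[0],w=30,k=9)
```

```text
False
14.4833 [ 0.57319037 -0.00394567  0.04900436] [ 0.50004072 -0.17933402  0.8285307 ]
16.0917
crop0 195 74
[0.54585832 0.01017325] [0.54613016 0.01005881] [ 0.00027185 -0.00011443] 0.0002949490353650971 [np.float64(0.010961782293666263), np.float64(93.3843137254902)]
crop0 240 159
```

View pics/j.png

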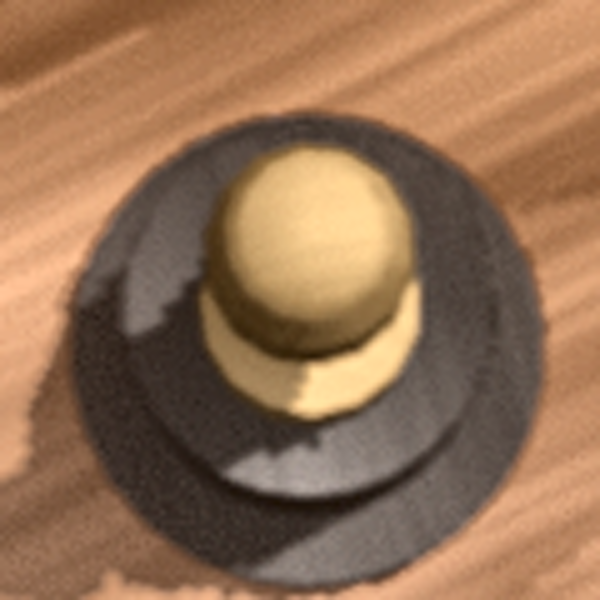

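View pics/j_side.png

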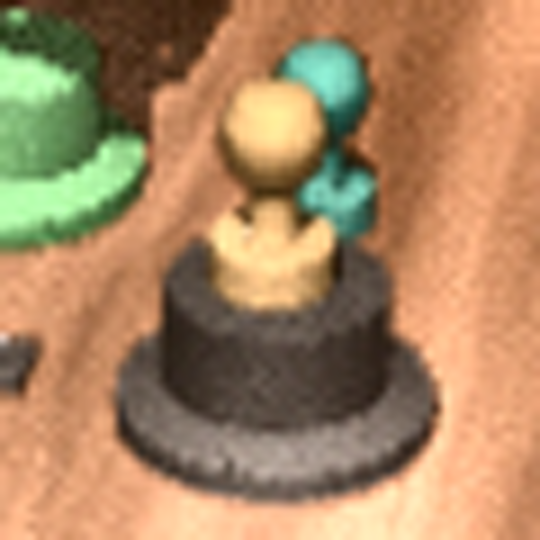

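Run:
```python
from h import *
a=np.load('S.npy');d=a[2:]
y=-np.pi/2
p=np.array([.55245,.0098,.0]);p=np.r_[.496,.0098,.26]
s=get_state();P=np.array(s['position']);move_l(np.r_[P[:2],.26],.2)
set_joints([-1.266,.326,-.193,1.052,0,1.437])
g=cam('scene');cv2.imwrite('pics/k.png',g['img'][:,:,::-1])
crop(g,'pics/k2.png',proj(g,np.r_[.546,.0098,.045])[0],w=30,k=9)
print(get_state()['clock'])
```

```text
crop0 205 151
19.025
```

View pics/k.png

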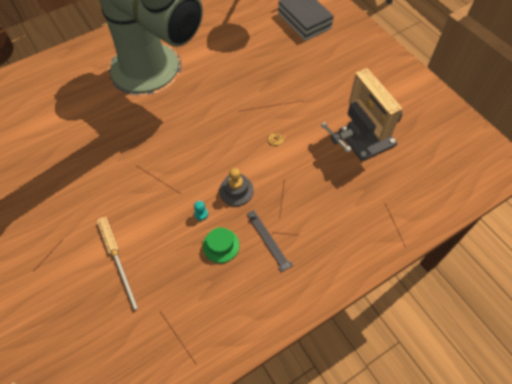

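View pics/k2.png

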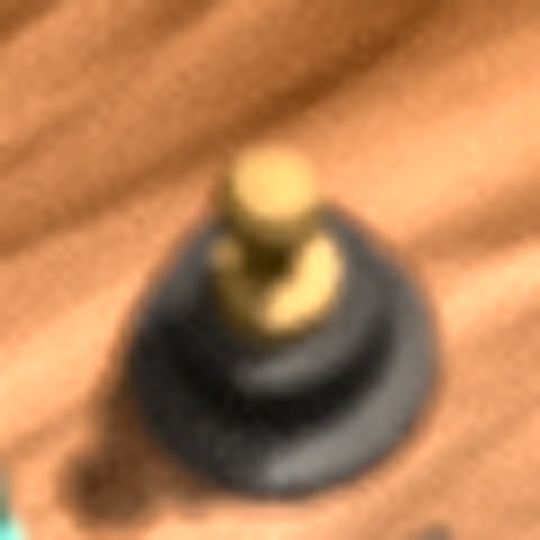

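The scene picture shows the knob upright in the middle of the block at about (236,186). The file, latch bar and spring are at the same pixels as before. The close crop shows an even ledge.

```bash
python3 -c "
from cell import *
print(sign_off())"
```

```text
the job is handed in; nothing more can be done
None
```

The brass knob now stands upright by itself at the middle of the iron block, and I handed the job in at about 19 s. `sign_off()` gives no verdict, so success rests on my own checks below.

**What I did:** I shut the fingers, tilted them 15° so they kept clear of the head, and pushed the foot about 7 mm up. There were two slow pushes towards the middle, about 9 mm and then 4 mm. Neither tripped the 8 N stop. Then I backed off and returned the arm to its start pose.

**Last checks:**
- **Centring:** the wrist-camera fit puts the knob 0.3 mm from centre. Reading the ledge directly in the wrist picture gave about 12 to 14 mm all round. The side camera suggested an offset of about 1 mm. The limit is 5 mm.
- **Bystanders:** the file, latch bar and spring show at the same pixels as at the start.

**What disagreed:**
- **Wrist fit scale:** it needed a height correction of about 10 mm, so it is good for the offset between knob and block rather than for absolute position.
- **Starting offset:** it came out at 12.6 to 14.3 mm depending on the view. The task gives 13 to 18 mm.
- **Scene and side fits:** the same automatic fit did not work on these two cameras, so I judged their pictures by eye.

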